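# Open the test fixture's cover to the set angle and hold it for inspection

## Robot

A 7-joint arm with a two-finger parallel gripper is mounted at the origin on the work surface. World frame = base frame: x ahead of the robot, y to its left, z up, the work surface at z = 0. Lengths are in m, angles in rad, forces in N, time in s.
With the tool pointing down it reaches from about 0.4 to 0.85 m from the base axis. Payload 10.4 kg.
Tool frame: the origin (TCP) lies at the very end of the fingers, on their centre line; the grasp point (between the pads) lies 19 mm behind it (ctrl.hold_point_z is the z of the grasp point in the tool frame, in m); z points along the fingers, y is the line along which they close (so a half turn about z gives the same grasp; the last joint's range is limited). The gripper opens to 87 mm and grips with 3 to 60 N. Pads are 19 mm wide; open, the fingers measure 117 mm over their backs; the gripper's body (75 mm by 190 mm) begins 51 mm behind the grasp point.
Start: joints at [1.199, 0.332, -0.065, 1.46, 0.022, 1.35, -0.088], TCP at [0.214, -0.587, 0.223] pointing down, gripper open.
Joint ranges: [-2.6, 2.6], [-0.5, 2.12], [-1.47, 1.34], [0.16, 2.42], [-1.27, 4.41], [0.06, 2.06], [-2.6, 2.6]. Speed limits (rad/s): [2.22, 2.22, 2.79, 2.79, 3.14, 3.14, 3.14].

## Interface

Orientations are given as a rotation vector (axis times angle).
In Python, from rig import ctrl, get_image gives the robot as it stands. The module is installed in compiled form; this text tells all that it offers.
- The arm moves only by the tool move_arm, never from a script. Its argument "moves" is text: rows parted by semicolons, each of 7 numbers parted by spaces: the turn, a rotation vector about the tool's x, y, z in rad, then the shift along the tool's x, y, z in m, then the closure in counts, from 0 (fully open) to 255 (shut). In form: rx ry rz tx ty tz gripper; .... A call has 1 to 8 rows; each row shifts and turns the commanded pose from where the row before left it, along the tool's axes as they then stand; what a row does not reach is not made up. A row lasts 1/8 s, in which the tool goes at most 62.5 mm and 10.7 degrees, less where a joint would pass 70% of its speed; a pose out of reach is approached as far as the arm can. A call is refused whole if a number of a shift passes 0.0625 or a number of a turn 0.188, either way. A call with a gripper value outside its range is refused whole. The fingers move at their own pace and stop on an object; "grip_force" is the grip in N (left out, the last holds). Time passes only in rows, so rows that do not move let the fingers close. It gives the time, the measured TCP pose, the force, the opening and the grip force at its end, in the units of the state.
- ctrl.sense(): the state, without advancing time (a new reading comes with each control period).
- get_image(name): name is "scene" or "top" or "wrist"; returns a dict with "img" (384x512x3 uint8, red, green, blue), "range_z" (384x512 float32, m along the optical axis (not along the pixel's ray), 0 where there is no reading), "fx", "fy", "cx", "cy" (pixels), "R" (3x3) and "t" (3): a world point X has camera coordinates R X + t. Camera axes: x right, y down, z forward; pixel columns grow to the right and rows downward; lengths in m; the calibration is good to about 2 mm. A picture is of the moment at which its call begins.
- ctrl.hand_in(): hands the job in; it is judged then, once.
The state is a dict: "time_s": time; "joints": joint angles; "joint_velocities": joint speeds; "effort": joint torques, N m; "position": TCP position; "tcp_rot": TCP orientation; "wrist_force": force on the tool from outside, world axes, zero at the start; "ft_torque": the same for the moment, N m; "opening": opening from 0.0 (shut) to 1.0 (fully open); "finger_force": force on a finger pad.
Only numpy, scipy, OpenCV 4.12 (cv2) and the standard library are available. Lean on these libraries where they do the work, as an engineer would, in place of code of your own. Each camera call takes 0.05 s, during which the arm holds its last target. There are 200 camera calls.

## Task

Unlock the test fixture: draw its locking pin straight out sideways by the black knob and lay it in the shallow steel tray, with the cover still shut. Then lift the clear cover gently by its handle bar until it stands parallel to the steel pointer arm beside it, and keep holding it there in the gripper for the inspection: finish while holding, do not let go. Leave the pointer arm as it is set and do not disturb the other things on the bench.

Things in the scene. Friction and masses are not known exactly. Their poses are not given: they have to be found in the camera images.
- fixture: Red-brown test fixture fixed to the bench, a block 220 (x) x 244 (y) x 70 mm high with a circuit board on its top under the cover. Origin at the underside, 25 mm nearer to the front face than the block's centre; x points from the front (handle side) to the hinge, y to the pointer arm's side, z up. Its place and yaw vary. On its -y side, an aluminium ear (35 x 25 mm, top at z 110 mm) centred at x -50, y -108 mm has a level hole along y, 11 mm square, for the pin.
- cover_handle (a point): Middle of the cover's handle: a level round steel bar, diameter 10 mm, 110 mm long along the fixture's y. It stands 55 mm out from the cover's front edge and 25 mm above the cover's top face, on two 8 mm round arms at its ends; no part of the fixture is under it. When shut it lies in the fixture's frame at x -135, y 0, z 116 mm. Its axes turn with the cover.
- cover_hinge (a point): Middle of the cover's hinge axis, which runs along the fixture's y: in the fixture's frame x 100, y 0, z 88 mm. The handle bar lies 235 mm before it and 28 mm above it when the cover is shut. The point's axes turn with the cover: x lies in the cover's plane, away from the handle.
- cover (a joint): Angle of the cover about its hinge, rad: 0 shut, grows as the handle end rises, up to 1.5. The cover is a clear plate 180 x 170 mm with aluminium rails, about 0.35 kg, on a free hinge: it falls shut when let go. While the pin is in, the pin's shank lies across the cover's top and it cannot rise.
- pointer (a joint): Angle of the pointer arm, rad, about the same hinge axis and counted like the cover's: the cover is to be brought to this value. Differs each time (0.55 to 1.1). It is held by friction.
- pointer_tip (a point): Tip of the pointer arm: a flat steel bar 210 mm long from the hinge axis, 14 mm high, 4 mm thick, standing up at an angle on the fixture's +y side (y 108 mm in its frame) in front of a graduated steel arc. The line from the hinge axis to this tip is the angle asked of the cover's side rails; the point's x points from the tip to the hinge axis.
- pin_knob (a point): Centre of the black round knob of the locking pin (the place to grip): diameter 22 mm, 30 mm long along the pin. The pin lies level, its knob out beside the fixture; at the start 142 mm to -y of the fixture's middle, 97 mm above the bench. Its y axis runs along the pin from knob to tip, at first the fixture's +y. The pin is loose, 0.05 kg, and comes out toward the fixture's -y: it is clear of the ear after 70 mm.
- pin_tip (a point): Tip of the pin's steel shank, diameter 8 mm, 90 mm from the knob's centre.
- tray: Empty shallow open tray of bare steel fixed to the bench, 140 (x) x 190 (y) x 25 mm high, walls 4 mm, floor about 4 mm thick. Origin at the centre of its underside. It stands to the left or the right of the fixture, with the parts bin on the other side.
- parts_bin: Black bin fixed to the bench with small components, 140 x 190 x 50 mm high: not the tray. Origin at the centre of its underside.
- multimeter: Bystander: yellow handheld multimeter lying flat, 85 x 170 x 36 mm. Origin at the underside or, for a long thing, its middle.
- wire_spool: Bystander: standing wire spool, diameter 64, 44 mm high. Origin at the underside or, for a long thing, its middle.
- screwdriver: Bystander: screwdriver lying flat, 170 mm long. Origin at the underside or, for a long thing, its middle.
- jar: Bystander: closed jar, diameter 60, 70 mm high. Origin at the underside or, for a long thing, its middle.
- bottle: Bystander: white dispensing bottle, diameter 56, 140 mm high. Origin at the underside or, for a long thing, its middle.
- spare_board: Bystander: spare circuit board lying flat, 70 x 100 mm, 16 mm high with its components. Origin at the underside or, for a long thing, its middle.

How it is judged:
By the outcome, as a careful person would: the job done as asked, in the order asked, and still so for the second after the job is handed in, while the arm keeps its last pose, push and grip.
It also fails if it takes over 64 s, if anything falls off the work surface, if the arm or the gripper's body presses on something with over 40 N, if the wrist force passes 120 N, or if a joint passes its speed limit or range.

## Working session

There is one attempt and no reset: what is moved stays moved. The work goes in short steps, Python scripts to look and compute and a tool call to move; the robot and the scene stay as the last step left them, time stands still between calls to the robot, and variables do not carry over. Pictures are saved under pics/ and viewed, at most 10 in all, crops included, and the job is handed in when it is done.

Besides the shell and the picture viewer there is one more tool, called by a JSON object that holds its "api" and its "payload", one argument or row to a line. move_arm: Moves the arm, as the interface text tells. Its arguments: {"type":"object","properties":{"moves":{"type":"string"},"grip_force":{"type":"number"}},"required":["moves"]}

```bash
mkdir -p pics; ls
python3 - <<'E'
from rig import ctrl,get_image
import cv2,pickle
s=ctrl.sense(); print({k:s[k] for k in('time_s','position','tcp_rot','opening')},ctrl.hold_point_z)
d={}
for n in('scene','top'):
    d[n]=get_image(n); cv2.imwrite(f'pics/{n}0.png',d[n]['img'][:,:,::-1])
    print(n,d[n]['fx'],d[n]['R'],d[n]['t'])
pickle.dump(d,open('d0.pkl','wb'))
E
```

```text
pics
{'time_s': 0.0, 'position': array([ 0.21344178, -0.58701726,  0.22172697]), 'tcp_rot': array([-3.09253632e+00, -5.44904891e-01,  5.89438193e-04]), 'opening': 0.998644537281857} -0.0187
scene 418.5989521367746 [[-0.5952919   0.80341299 -0.01245454]
 [ 0.52336017  0.37593125 -0.76470245]
 [-0.60968983 -0.46173938 -0.64426319]] [ 0.29044466 -0.20025771  1.37339492]
top 457.36660307171223 [[-0.0028529  -0.99996259  0.00816546]
 [-0.99748518  0.00226738 -0.07083909]
 [ 0.07081792 -0.00834702 -0.99745433]] [-0.00986307  0.51521861  1.159097  ]
```

View pics/top0.png

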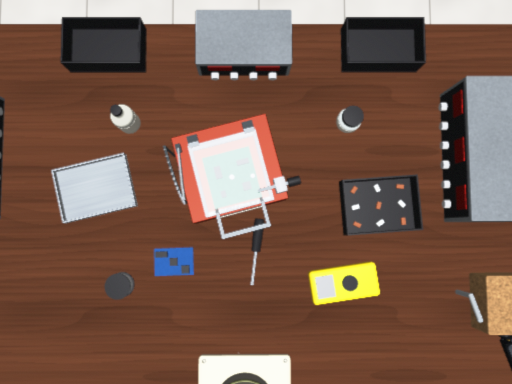

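View pics/scene0.png

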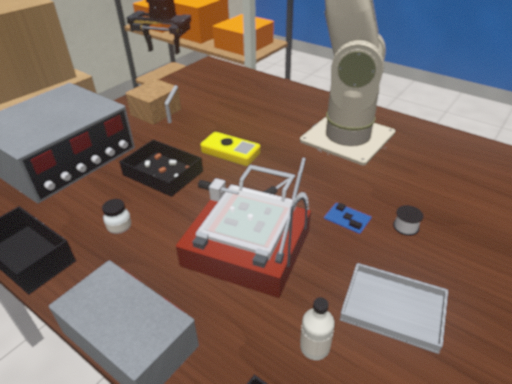

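The top view shows the fixture at about (230,170) with its handle toward the robot at (243,228). The knob is at (292,182), the tray on the left at (95,188) and the pointer and arc near (175,175). The scene view shows the pointer rising at about (300,180), next to the arc.

```bash
cat > h.py <<'E'
import numpy as np,cv2
def cloud(c):
    v,u=np.indices(c['range_z'].shape); z=c['range_z'].astype(float)
    P=np.stack([(u-c['cx'])/c['fx']*z,(v-c['cy'])/c['fy']*z,z],-1)
    return (P-c['t'])@c['R']
def ray(c,uv,h):
    uv=np.atleast_2d(uv).astype(float)
    d=np.c_[(uv[:,0]-c['cx'])/c['fx'],(uv[:,1]-c['cy'])/c['fy'],np.ones(len(uv))]@c['R']
    o=-c['R'].T@c['t']; return o+d*((h-o[2])/d[:,2])[:,None]
def proj(c,X):
    p=np.atleast_2d(X)@c['R'].T+c['t']; return np.c_[p[:,0]/p[:,2]*c['fx']+c['cx'],p[:,1]/p[:,2]*c['fy']+c['cy']]
E
python3 - <<'E'
from h import *; import pickle
d=pickle.load(open('d0.pkl','rb')); c=d['top']; P=cloud(c)
hsv=cv2.cvtColor(c['img'],cv2.COLOR_RGB2HSV)
reg=np.zeros(hsv.shape[:2],bool); reg[105:235,160:300]=1
m=reg&((hsv[...,0]<8)|(hsv[...,0]>172))&(hsv[...,1]>160)&(hsv[...,2]>100)&(abs(P[...,2]-.07)<.012)
q=P[m]; print('red',m.sum(),np.median(q[:,2]))
r=cv2.minAreaRect(q[:,:2].astype(np.float32)); print(r)
b=cv2.boxPoints(r); print(b)
t=reg.copy(); t[:]=0; t[145:230,45:140]=1
m=t&(P[...,2]>.012)&(P[...,2]<.035); r=cv2.minAreaRect(P[m][:,:2].astype(np.float32)); print('tray',r)
k=reg.copy();k[:]=0;k[170:195,287:305]=1
m=k&(hsv[...,2]<60)&(P[...,2]>.06); print('knob',m.sum(),P[m].mean(0),P[m].max(0),P[m].min(0))
E
```

```text
red 1787 0.0705336922431837
((0.583075225353241, 0.03392615169286728), (0.21996381878852844, 0.24511456489562988), 14.549304962158203)
[[ 0.44583222  0.12492435]
 [ 0.50740826 -0.11232983]
 [ 0.7203182  -0.05707205]
 [ 0.6587422   0.18018213]]
tray ((0.538538932800293, 0.38287684321403503), (0.14128276705741882, 0.19318054616451263), 13.359319686889648)
knob 57 [ 0.54562569 -0.12158822  0.10468623] [ 0.55793949 -0.10641343  0.10933852] [ 0.53385982 -0.13636533  0.09822511]
```

```bash
cat >> h.py <<'E'
Y=np.deg2rad(14.55); Rf=np.array([[np.cos(Y),-np.sin(Y),0],[np.sin(Y),np.cos(Y),0],[0,0,1]])
Of=np.array([.583,.0339,0])-Rf@[.025,0,0]
F=lambda p:np.asarray(p)@Rf.T+Of
E
python3 - <<'E'
from h import *; import pickle
d=pickle.load(open('d0.pkl','rb'))
for n in d:
    c=d[n];P=(cloud(c)-Of)@Rf
    m=(c['range_z']>0)&(abs(P[...,1]-.108)<.012)&(P[...,2]>.08)&(abs(P[...,0])<.2)
    q=P[m]; a=np.arctan2(q[:,2]-.088,.1-q[:,0]); r=np.hypot(q[:,2]-.088,.1-q[:,0])
    print(n,len(q))
    o=np.argsort(-r)
    for i in o[::max(1,len(o)//40)]: print(q[i].round(3),r[i].round(3),a[i].round(3))
c=d['scene']; cv2.imwrite('pics/p.png',cv2.resize(c['img'][140:280,220:340,::-1],None,fx=5,fy=4.2,interpolation=2));
E
```

```text
scene 350
[-0.033  0.11   0.246] 0.207 0.871
[-0.032  0.107  0.239] 0.2 0.854
[-0.025  0.111  0.237] 0.195 0.873
[-0.021  0.11   0.232] 0.188 0.87
[-0.017  0.108  0.227] 0.181 0.872
[-0.013  0.111  0.223] 0.176 0.872
[-0.007  0.109  0.222] 0.171 0.897
[-0.005  0.108  0.218] 0.167 0.892
[-0.002  0.111  0.213] 0.161 0.888
[0.002 0.11  0.21 ] 0.157 0.897
[0.004 0.107 0.205] 0.152 0.883
[0.005 0.112 0.2  ] 0.147 0.864
[0.007 0.111 0.196] 0.142 0.862
[0.017 0.11  0.198] 0.138 0.924
[0.019 0.108 0.194] 0.133 0.915
[0.021 0.111 0.188] 0.128 0.906
[0.025 0.108 0.185] 0.123 0.911
[0.033 0.109 0.178] 0.112 0.928
[0.045 0.108 0.16 ] 0.091 0.92
[0.054 0.111 0.153] 0.08 0.958
[0.059 0.111 0.149] 0.073 0.98
[0.063 0.11  0.143] 0.067 0.977
[0.066 0.111 0.142] 0.063 1.012
[0.059 0.111 0.13 ] 0.058 0.795
[0.069 0.108 0.132] 0.054 0.965
[0.076 0.111 0.13 ] 0.049 1.047
[0.07  0.111 0.119] 0.043 0.812
[0.072 0.112 0.115] 0.039 0.759
[0.085 0.11  0.119] 0.034 1.122
[0.087 0.111 0.115] 0.03 1.136
[0.089 0.109 0.11 ] 0.025 1.111
[0.095 0.111 0.108] 0.021 1.306
[0.114 0.11  0.097] 0.016 2.566
[0.095 0.112 0
[... 1170 characters left out ...]
53
[0.051 0.106 0.156] 0.084 0.951
[0.055 0.106 0.148] 0.075 0.93
[0.061 0.108 0.146] 0.07 0.971
[0.067 0.107 0.137] 0.06 0.977
[0.07  0.109 0.137] 0.058 1.015
[0.061 0.106 0.122] 0.052 0.724
[0.071 0.106 0.121] 0.044 0.861
[0.081 0.106 0.12 ] 0.037 1.048
[0.078 0.106 0.109] 0.03 0.773
[0.091 0.107 0.111] 0.025 1.192
[0.095 0.11  0.103] 0.016 1.279
[0.106 0.112 0.101] 0.015 2.022
[0.102 0.113 0.101] 0.014 1.697
[0.088 0.113 0.094] 0.013 0.447
[0.098 0.107 0.101] 0.013 1.39
[0.099 0.104 0.101] 0.013 1.528
[0.107 0.103 0.098] 0.012 2.179
[0.103 0.108 0.099] 0.012 1.855
[0.093 0.104 0.097] 0.012 0.872
[0.108 0.105 0.096] 0.011 2.381
[0.092 0.102 0.095] 0.011 0.75
[0.106 0.102 0.089] 0.006 2.974
```

View pics/p.png

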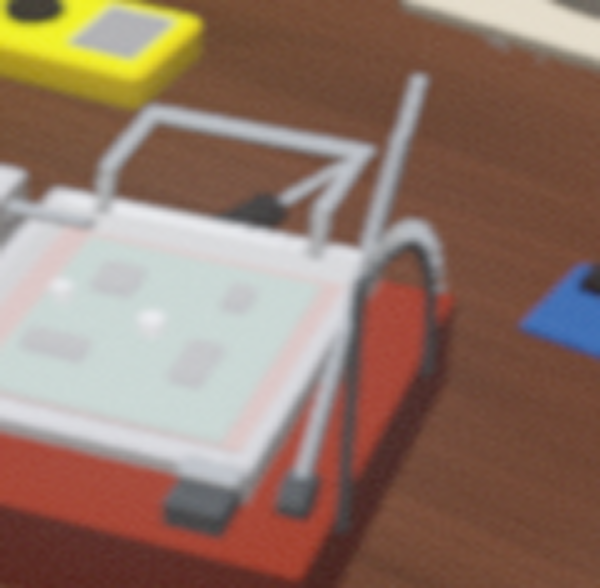

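The pointer reads about 0.86 rad, and I'll refine that later. The fixture pose agrees with the measured knob position to 1 mm. Next I turn the tool into the fixture's axes, so tool x = fixture y, tool y = fixture x and tool z is down.

{"api": "move_arm", "payload": {
  "moves": "0 0 -0.184 0 0 0 0;0 0 -0.184 0 0 0 0;0 0 -0.184 0 0 0 0;0 0 -0.184 0 0 0 0;0 0 -0.184 0 0 0 0;0 0 -0.184 0 0 0 0;0 0 -0.184 0 0 0 0;0 0 -0.184 0 0 0 0",
  "grip_force": 15
}}

```text
time_s: 1.1
position: [0.2135, -0.5872, 0.2221]
tcp_rot: [-1.919, -2.486, -0.001]
wrist_force: [-0.4, 0.8, -1.3]
opening: 1.003
finger_force: 0.0
```

```bash
cat > st.py <<'E'
from h import *; from rig import ctrl; from scipy.spatial.transform import Rotation as Ro
def st():
    s=ctrl.sense(); R=Ro.from_rotvec(s['tcp_rot']).as_matrix()
    want=np.c_[Rf[:,1],Rf[:,0],-Rf[:,2]]
    print('t',round(s['time_s'],2),'TCP fixture frame',((s['position']-Of)@Rf).round(4),'turn needed (tool)',Ro.from_matrix(R.T@want).as_rotvec().round(3),'F',np.round(s['wrist_force'],1),'op',round(s['opening'],3),'ff',s['finger_force'],'j',np.round(s['joints'],2))
    return s
if __name__=='__main__': st()
E
python3 st.py
python3 - <<'E'
from h import *
import pickle
d=pickle.load(open('d0.pkl','rb'));c=d['top'];P=(cloud(c)-Of)@Rf
q=P[100:135,105:145]; q=q[q[...,2]>.05]; print('bottle f',q.min(0),q.max(0))
print('tray f',((np.array([.5385,.3829,0])-Of)@Rf), 'handle',F([-.135,0,.116]))
# pointer: TLS over its side
for n in d:
    c=d[n];P=(cloud(c)-Of)@Rf;P=P[c['range_z']>0]
    r=np.hypot(P[:,2]-.088,.1-P[:,0]);q=P[(abs(P[:,1]-.108)<.012)&(r>.115)&(r<.2)&(P[:,2]>.1)&(P[:,0]<.08)]
    print(n,len(q),cv2.fitLine(q[:,[0,2]].astype(np.float32),cv2.DIST_HUBER,0,.001,.001).ravel(), q[:,[0,2]].mean(0), np.mean(np.arctan2(q[:,2]-.088,.1-q[:,0])))
E
```

```text
t 1.1 TCP fixture frame [-0.4886 -0.5083  0.2221] turn needed (tool) [-0.    -0.001  0.002] F [-0.4  0.8 -1.3] op 1.003 ff 0.0 j [ 1.35  0.35 -0.26  1.45  0.09  1.36  1.34]
bottle f [-0.13019835  0.00385751  0.05038636] [0.23886919 0.24912709 1.19272448]
tray f [0.06960462 0.34898664 0.        ] handle [ 0.4281314  -0.00629596  0.116     ]
scene 125 [ 0.7044419  -0.7097617   0.00231232  0.20942286] [0.00038654 0.20948606] 0.8856301348146449
top 70 [ 0.6980629  -0.71603644 -0.00300823  0.21356204] [-0.00179526  0.21047439] 0.8784934162562182
```

{"api": "move_arm", "payload": {
  "moves": "0 0 0 0.035 0.042 0 0;0 0 0 0.035 0.042 0 0;0 0 0 0.035 0.042 0 0;0 0 0 0.035 0.042 0 0;0 0 0 0.035 0.042 0 0;0 0 0 0.035 0.042 0 0;0 0 0 0.035 0.042 0 0;0 0 0 0.035 0.042 0 0"
}}

```text
time_s: 2.1
position: [0.4705, -0.2314, 0.2224]
tcp_rot: [-1.927, -2.481, 0.0]
wrist_force: [0.6, -0.4, -0.3]
opening: 0.996
finger_force: 0.0
```

```bash
python3 st.py
```

```text
t 2.1 TCP fixture frame [-0.1506 -0.2286  0.2224] turn needed (tool) [-0.     0.    -0.004] F [ 0.6 -0.4 -0.3] op 0.996 ff 0.0 j [ 0.89  0.15 -0.57  1.7   0.09  1.31  0.55]
```

{"api": "move_arm", "payload": {
  "moves": "0 0 -0.004 0.029 0.034 0 0;0 0 0 0.029 0.034 0.01 0;0 0 0 0.029 0.033 0.01 0;0 0 0 0 0 0.02 0;0 0 0 0 0 0 0"
}}

```text
time_s: 2.72
position: [0.5449, -0.1232, 0.181]
tcp_rot: [-1.919, -2.483, 0.002]
wrist_force: [-0.6, 0.3, 0.4]
opening: 1.001
finger_force: 0.0
```

```bash
python3 st.py
python3 - <<'E'
from h import *; from rig import get_image
import pickle
c=get_image('wrist'); pickle.dump(c,open('w1.pkl','wb')); cv2.imwrite('pics/w1.png',c['img'][:,:,::-1])
print('cam f',(-c['R'].T@c['t']-Of)@Rf,'view f',c['R'][2]@Rf, proj(c,F([[-.05,-.142,.097],[-.05,-.157,.097],[-.05,-.127,.097]])))
P=(cloud(c)-Of)@Rf; hsv=cv2.cvtColor(c['img'],cv2.COLOR_RGB2HSV)
m=(c['range_z']>0)&(P[...,2]>.085)&(P[...,2]<.12)&(hsv[...,2]<70)&(P[...,1]<-.115)
m&=(abs(P[...,0]+.05)<.04)&(P[...,1]>-.19)
q=P[m]; print(len(q), np.percentile(q,[2,50,98],axis=0))
E
```

```text
t 2.73 TCP fixture frame [-0.0513 -0.1425  0.181 ] turn needed (tool) [-0.003 -0.002  0.001] F [-0.6  0.3  0.4] op 1.001 ff 0.0 j [ 0.7   0.28 -0.65  1.67  0.18  1.26  0.26]
cam f [-0.05177377 -0.06966973  0.34155312] view f [-0.0021066  -0.2705352  -0.96270778] [[256.67083389 194.04407914]
 [256.61460633 210.16332216]
 [256.72888    177.4034962 ]]
822 [[-0.05847683 -0.15467685  0.09519961]
 [-0.04814209 -0.13975325  0.10390131]
 [-0.03848235 -0.12694521  0.10635994]]
```

View pics/w1.png

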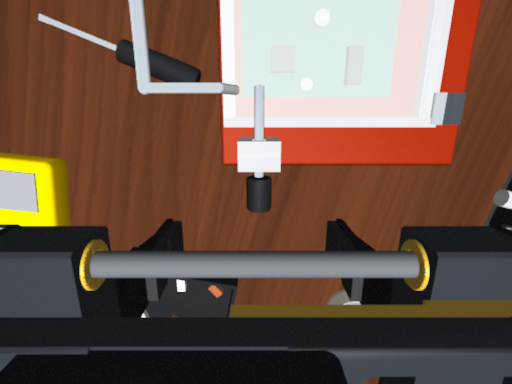

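The wrist view shows the knob at (259,194), within 2 px of the prediction, and the ear at (258,156). I'll descend and grip.

{"api": "move_arm", "payload": {
  "moves": "0 0 0 0.001 0.003 0.032 0;0 0 0 0 0 0.032 0;0 0 0 0 0 0.032 0;0 0 0 0 0 0 255;0 0 0 0 0 0 255;0 0 0 0 0 0 255;0 0 0 0 0 0 255;0 0 0 0 0 0 255",
  "grip_force": 15
}}

```text
time_s: 3.78
position: [0.5488, -0.1218, 0.087]
tcp_rot: [1.922, 2.484, 0.0]
wrist_force: [-0.5, 0.6, 0.1]
opening: 0.516
finger_force: 0.0
```

```bash
python3 st.py
```

```text
t 3.77 TCP fixture frame [-0.0472 -0.1422  0.087 ] turn needed (tool) [0.    0.001 0.   ] F [-0.5  0.6  0.1] op 0.516 ff 0.0 j [ 0.66  0.38 -0.63  1.76  0.25  1.08  0.2 ]
```

{"api": "move_arm", "payload": {
  "moves": "0 0 0 0 0 0.002 255;0 0 0 0 0 0 255;0 0 0 0 0 0 255;0 0 0 0 0 0 255;0 0 0 0 0 0 255;0 0 0 0 0 0 255"
}}

```text
time_s: 4.53
position: [0.5486, -0.1217, 0.0845]
tcp_rot: [1.922, 2.485, -0.0]
wrist_force: [-0.1, -0.2, 0.1]
opening: 0.248
finger_force: 15.0
```

```bash
python3 st.py
```

```text
t 4.53 TCP fixture frame [-0.0474 -0.142   0.0845] turn needed (tool) [-0.  0.  0.] F [-0.1 -0.2  0.1] op 0.248 ff 14.9996879696846 j [ 0.66  0.38 -0.63  1.76  0.25  1.08  0.2 ]
```

Gripped: the opening is 0.248 × 87 ≈ 21.6 mm and the pad force is 15 N. I'll draw the pin straight out 90 mm.

{"api": "move_arm", "payload": {
  "moves": "0 0 0 -0.01 0 0 255;0 0 0 -0.015 0 0 255;0 0 0 -0.015 0 0 255;0 0 0 -0.015 0 0 255;0 0 0 -0.015 0 0 255;0 0 0 -0.015 0 0 255;0 0 0 -0.015 0 0 255;0 0 0 0 0 0 255"
}}

```text
time_s: 5.52
position: [0.5737, -0.2201, 0.0844]
tcp_rot: [1.924, 2.483, -0.0]
wrist_force: [0.5, -0.3, -1.7]
opening: 0.247
finger_force: 15.0
```

```bash
python3 st.py
python3 - <<'E'
from h import *; from rig import get_image
c=get_image('wrist'); cv2.imwrite('pics/w2.png',c['img'][:,:,::-1])
E
```

```text
t 5.53 TCP fixture frame [-0.0478 -0.2435  0.0844] turn needed (tool) [-0.     0.    -0.002] F [ 0.5 -0.3 -1.7] op 0.247 ff 14.999374151229858 j [ 0.74  0.48 -0.57  1.62  0.28  1.12  0.35]
```

View pics/w2.png

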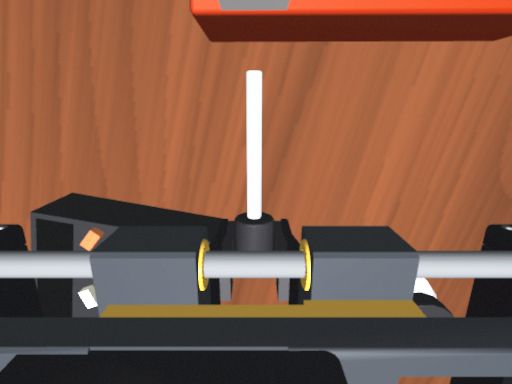

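The pin is fully out: its tip at (254,73) is clear of the ear, and it sits straight in the grip. I'll lift it and carry it over the fixture.

{"api": "move_arm", "payload": {
  "moves": "0 0 0 0 0 -0.05 255;0 0 0 0 0 -0.06 255;0 0 0 0 0 -0.06 255;0 0 0 0 0 -0.06 255;0 0 0 0.03 0 -0.01 255;0 0 0 0.045 0.01 0 255;0 0 0 0.045 0.01 0 255;0 0 0 0.045 0.01 0 255"
}}

```text
time_s: 6.58
position: [0.5608, -0.0489, 0.3247]
tcp_rot: [1.92, 2.486, -0.0]
wrist_force: [-1.1, -0.3, -0.3]
opening: 0.246
finger_force: 15.0
```

{"api": "move_arm", "payload": {
  "moves": "0 0 0 0.045 0.01 0 255;0 0 0 0.045 0.01 0 255;0 0 0 0.045 0.01 0 255;0 0 0 0.045 0.01 0 255;0 0 0 0.045 0.01 0 255;0 0 0 0.045 0.01 0 255;0 0 0 0.045 0.01 0 255;0 0 0 0.045 0.005 0 255"
}}

```text
time_s: 7.58
position: [0.5426, 0.318, 0.3244]
tcp_rot: [-1.921, -2.486, 0.0]
wrist_force: [-0.6, 0.2, 0.0]
opening: 0.247
finger_force: 15.0
```

```bash
python3 st.py
python3 - <<'E'
from h import *; from rig import get_image
import pickle
c=get_image('wrist'); cv2.imwrite('pics/w3.png',c['img'][:,:,::-1]);pickle.dump(c,open('w3.pkl','wb'))
d=pickle.load(open('d0.pkl','rb'))['top'];P=(cloud(d)-Of)@Rf
q=P[105:135,108:142]; q=q[(q[...,2]>.06)&(q[...,2]<.15)]; print('bottle f',np.percentile(q,[5,50,95],axis=0))
E
```

```text
t 7.58 TCP fixture frame [0.0573 0.2851 0.3244] turn needed (tool) [-0.     0.     0.001] F [-0.6  0.2  0. ] op 0.247 ff 14.998476058244705 j [-0.01  0.43 -0.85  1.24  0.32  1.61 -0.55]
bottle f [[0.18789135 0.19708239 0.06779802]
 [0.20460439 0.2159542  0.0990625 ]
 [0.22601095 0.24151938 0.1414496 ]]
```

View pics/w3.png

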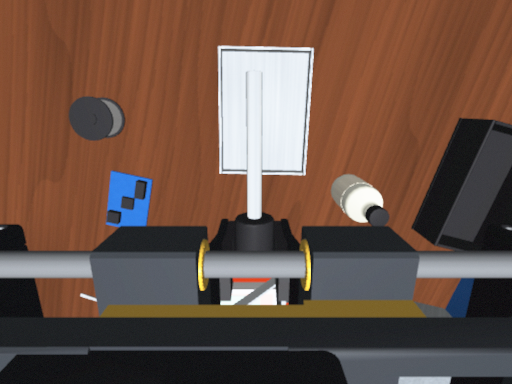

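Tray sits at (265,110) in the view with nothing under the path; the bottle at (360,200) is clear of the gripper body. I'll align over the tray and lower.

{"api": "move_arm", "payload": {
  "moves": "0 0 0 0.0265 -0.009 0.02 255;0 0 0 0 0 0.05 255;0 0 0 0 0 0.055 255;0 0 0 0 0 0.055 255;0 0 0 0 0 0.055 255;0 0 0 0 0 0.03 255;0 0 0 0 0 0.015 255;0 0 0 0 0 0 255"
}}

```text
time_s: 8.62
position: [0.5276, 0.3396, 0.0444]
tcp_rot: [-1.921, -2.485, 0.001]
wrist_force: [0.4, -0.1, -0.3]
opening: 0.247
finger_force: 15.0
```

```bash
python3 st.py
python3 - <<'E'
from h import *; from rig import get_image
c=get_image('wrist');P=(cloud(c)-Of)@Rf
m=(c['range_z']>0)&(abs(P[...,1]-.43)<.012)&(abs(P[...,0]-.05)<.03);print('tray floor z',np.percentile(P[m][:,2],[10,50,90]))
E
```

```text
t 8.62 TCP fixture frame [0.0482 0.3098 0.0444] turn needed (tool) [-0.001  0.     0.001] F [ 0.4 -0.1 -0.3] op 0.247 ff 14.999393820762634 j [-0.07  0.62 -0.77  1.61  0.47  1.11 -0.71]
tray floor z [0.00153948 0.00260674 0.01319666]
```

Next, lower another 37 mm, then open only part way (count about 130, roughly 43 mm) and retreat upwards.

{"api": "move_arm", "payload": {
  "moves": "0 0 0 0 0 0.02 255;0 0 0 0 0 0.01 255;0 0 0 0 0 0.007 255;0 0 0 0 0 0 255;0 0 0 0 0 0 150;0 0 0 0 0 0 140;0 0 0 0 0 0 140;0 0 0 0 0 0 140"
}}

```text
time_s: 9.68
position: [0.5282, 0.3394, 0.0077]
tcp_rot: [1.922, 2.485, 0.0]
wrist_force: [0.2, -0.2, -0.9]
opening: 0.446
finger_force: 0.0
```

```bash
python3 st.py
```

```text
t 9.68 TCP fixture frame [0.0487 0.3095 0.0077] turn needed (tool) [ 0. -0. -0.] F [ 0.2 -0.2 -0.9] op 0.446 ff 0.0 j [-0.08  0.66 -0.75  1.63  0.5   1.05 -0.73]
```

{"api": "move_arm", "payload": {
  "moves": "0 0 0 0 0 -0.02 140;0 0 0 0 0 -0.05 140;0 0 0 0 0 -0.06 140;0 0 0 0 0 -0.06 140;0 0 0 0 0 -0.06 140;0 0 0 -0.015 0 -0.05 140;0 0 0 -0.05 0 0 140;0 0 0 -0.055 0 0 140"
}}

```text
time_s: 10.68
position: [0.5579, 0.2231, 0.3097]
tcp_rot: [1.918, 2.486, 0.003]
wrist_force: [0.8, -0.4, -1.4]
opening: 0.452
finger_force: 0.0
```

{"api": "move_arm", "payload": {
  "moves": "0 0 0 -0.055 0 0 140;0 0 0 -0.055 0 0 140;0 0 0 -0.055 0 0 140;0 0 0 -0.055 -0.01 0 140;0 0.15 0 0 0 0 140;0 0.15 0 0 0 0 140;0 0.15 0 0 0 0 140;0 0.15 0 0 0 0 140"
}}

```text
time_s: 11.68
position: [0.6039, 0.0077, 0.3099]
tcp_rot: [-1.602, -2.074, -0.503]
wrist_force: [-0.2, 0.9, -0.7]
opening: 0.453
finger_force: 0.0
```

```bash
python3 st.py
python3 - <<'E'
from h import *; from rig import get_image
import pickle
c=get_image('wrist');pickle.dump(c,open('w4.pkl','wb')); t=get_image('top'); pickle.dump(t,open('t4.pkl','wb'))
print('cam f',(-c['R'].T@c['t']-Of)@Rf,'tip pred',proj(c,F([[.1-.21*np.cos(a),.108,.088+.21*np.sin(a)] for a in(.8,.86,.92)])))
im=np.zeros((384,812,3),np.uint8); im[:,:512]=c['img']; im[:300,512:]=cv2.resize(t['img'][140:240,40:140],(300,300)); cv2.imwrite('pics/w4.png',im[:,:800,::-1])
E
```

```text
t 11.68 TCP fixture frame [ 0.0387 -0.0306  0.3099] turn needed (tool) [ 0.003 -0.604  0.001] F [-0.2  0.9 -0.7] op 0.453 ff 0.0 j [ 0.73  0.56 -0.81  1.22 -0.19  1.65  0.23]
cam f [ 0.03724336 -0.06279536  0.48388622] tip pred [[168.74205112 106.35573584]
 [175.99661583 101.11335824]
 [184.34669151  95.94837757]]
```

View pics/w4.png

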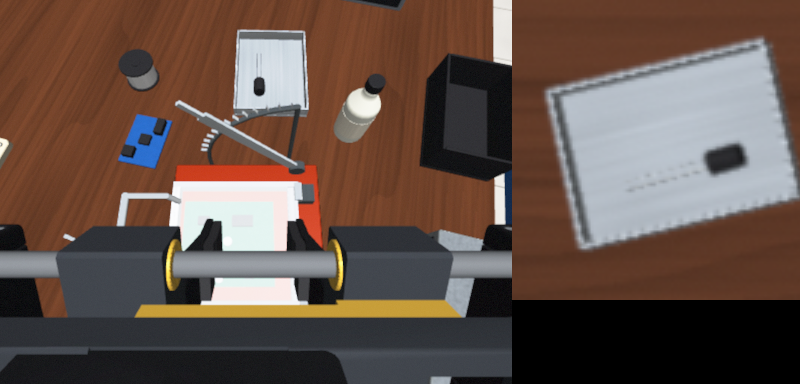

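The inset shows the pin lying inside the tray. The pointer runs from its tip at about (179,103) to the hinge at about (300,167). I'll cast the bar's pixels onto its plane.

Run:
```python
from h import *
import pickle
c=pickle.load(open('w4.pkl','rb')); hsv=cv2.cvtColor(c['img'],cv2.COLOR_RGB2HSV)
o=(-c['R'].T@c['t']-Of)@Rf
def pl(u,v,y):
    d=(np.array([(u-c['cx'])/c['fx'],(v-c['cy'])/c['fy'],1])@c['R'])@Rf
    return o+d*(y-o[1])/d[1]
rows=[]
for u in list(range(184,204,2))+list(range(245,288,3)):
    ve=103+(u-179)*64/121
    vs=[v for v in range(int(ve)-9,int(ve)+10) if hsv[v,u,1]<70 and hsv[v,u,2]>60]
    if not vs: continue
    a,b=pl(u,min(vs)-.5,.106),pl(u,max(vs)+.5,.106); m=(a+b)/2
    rows.append([u,min(vs),max(vs),*m[[0,2]],np.hypot(.1-m[0],m[2]-.088),np.arctan2(m[2]-.088,.1-m[0])])
rows=np.array(rows);print(rows.round(3))
f=cv2.fitLine(rows[:,3:5].astype(np.float32),cv2.DIST_HUBER,0,.001,.001).ravel();print(f,np.arctan(-f[1]/f[0]))
print('tip',pl(179,103,.107))
```

```text
[[ 1.84e+02  1.02e+02  1.10e+02 -3.00e-02  2.42e-01  2.02e-01  8.68e-01]
 [ 1.86e+02  1.03e+02  1.11e+02 -2.90e-02  2.40e-01  1.99e-01  8.69e-01]
 [ 1.88e+02  1.05e+02  1.12e+02 -2.70e-02  2.38e-01  1.97e-01  8.67e-01]
 [ 1.90e+02  1.06e+02  1.13e+02 -2.60e-02  2.36e-01  1.94e-01  8.68e-01]
 [ 1.92e+02  1.07e+02  1.14e+02 -2.40e-02  2.35e-01  1.92e-01  8.68e-01]
 [ 1.94e+02  1.08e+02  1.15e+02 -2.20e-02  2.33e-01  1.90e-01  8.69e-01]
 [ 1.96e+02  1.09e+02  1.17e+02 -2.10e-02  2.30e-01  1.87e-01  8.66e-01]
 [ 1.98e+02  1.10e+02  1.20e+02 -1.90e-02  2.26e-01  1.83e-01  8.59e-01]
 [ 2.00e+02  1.11e+02  1.21e+02 -1.80e-02  2.25e-01  1.80e-01  8.60e-01]
 [ 2.02e+02  1.12e+02  1.22e+02 -1.60e-02  2.23e-01  1.78e-01  8.60e-01]
 [ 2.45e+02  1.34e+02  1.45e+02  2.70e-02  1.75e-01  1.13e-01  8.75e-01]
 [ 2.48e+02  1.35e+02  1.46e+02  3.10e-02  1.72e-01  1.09e-01  8.85e-01]
 [ 2.51e+02  1.37e+02  1.48e+02  3.50e-02  1.67e-01  1.03e-01  8.81e-01]
 [ 2.54e+02  1.39e+02  1.49e+02  3.80e-02  1.64e-01  9.80e-02  8.86e-01]
 [ 2.57e+02  1.40e+02  1.51e+02  4.20e-02  1.60e-01  9.20e-02  8.89e-01]
 [ 2.60e+02  1.42e+02  1.53e+02  4.60e-02  1.54e-01  8.50e-02  8.84e-01]
 [ 2.63e+02  1.44e+02  1.54e+02  5.00e-02  1.50e-01  8.00e-02  8.90e-01]
 [ 2.66e+02  1.45e+02  1.56e+02  5.40e-02  1.46e-01  7.40e-02  8.96e-01]
 [ 2.69e+02  1.47e+02  1.57e+02  5.80e-02  1.42e-01  6.80e-02  9.04e-01]
 [ 2.72e+02  1.49e+02  1.59e+02  6.20e-02  1.36e-01  6.10e-02  8.99e-01]
 [ 2.75e+02  1.50e+02  1.60e+02  6.60e-02  1.33e-01  5.60e-02  9.24e-01]
 [ 2.78e+02  1.52e+02  1.62e+02  7.10e-02  1.26e-01  4.80e-02  9.21e-01]
 [ 2.81e+02  1.54e+02  1.63e+02  7.50e-02  1.22e-01  4.20e-02  9.40e-01]
 [ 2.84e+02  1.56e+02  1.65e+02  8.00e-02  1.15e-01  3.40e-02  9.39e-01]
 [ 2.87e+02  1.57e+02  1.66e+02  8.50e-02  1.12e-01  2.80e-02  9.99e-01]]
[ 0.6592581  -0.7519167   0.01458284  0.19031505] 0.85096467
tip [-0.03442424  0.107       0.24557057]
```

{"api": "move_arm", "payload": {
  "moves": "0 -0.151 0 0 0 0 140;0 -0.151 0 0 0 0 140;0 -0.151 0 0 0 0 140;0 -0.151 0 0 0 0 140;0 0 0 0.01 -0.05 0 130;0 0 0 0.01 -0.05 0.02 130;0 0 0 0.01 -0.05 0.05 130;0 0 0 0 -0.024 0.055 130"
}}

```text
time_s: 12.78
position: [0.4335, -0.0065, 0.1896]
tcp_rot: [1.911, 2.479, -0.006]
wrist_force: [1.0, -1.1, -2.1]
opening: 0.49
finger_force: 0.0
```

```bash
python3 st.py
python3 - <<'E'
from h import *; from rig import get_image
import pickle
c=get_image('wrist');P=(cloud(c)-Of)@Rf
m=(c['range_z']>0)&(P[...,2]>.105)&(P[...,2]<.13)&(abs(P[...,0]+.135)<.03)&(abs(P[...,1])<.045)
print(m.sum(),np.percentile(P[m],[5,50,95],axis=0))
c=get_image('top');P=(cloud(c)-Of)@Rf
E
```

```text
t 12.78 TCP fixture frame [-0.1299 -0.0015  0.1896] turn needed (tool) [0.004 0.012 0.003] F [ 1.  -1.1 -2.1] op 0.49 ff 0.0 j [ 0.7  -0.05 -0.76  1.95 -0.02  1.22  0.2 ]
1216 [[-0.13784337 -0.03968592  0.11607123]
 [-0.13295649  0.00294815  0.1186392 ]
 [-0.12881982  0.04105108  0.12008129]]
```

{"api": "move_arm", "payload": {
  "moves": "0.004 0.01 0.003 0 -0.003 0.02 130;0 0 0 0 0 0.03 130;0 0 0 0 0 0.03 130;0 0 0 0 0 0.011 130;0 0 0 0 0 0 130"
}}

```text
time_s: 13.5
position: [0.4319, -0.0069, 0.0987]
tcp_rot: [-1.92, -2.479, -0.001]
wrist_force: [0.3, 0.6, -0.3]
opening: 0.487
finger_force: 0.0
```

```bash
python3 st.py
```

```text
t 13.5 TCP fixture frame [-0.1316 -0.0015  0.0987] turn needed (tool) [-0.003 -0.005 -0.001] F [ 0.3  0.6 -0.3] op 0.487 ff 0.0 j [ 0.68  0.08 -0.77  2.06  0.06  1.03  0.12]
```

Close on the bar, with the tool nudged 2 mm to centre it.

{"api": "move_arm", "payload": {
  "moves": "0 0 0 0 -0.002 0.001 255;0 0 0 0 0 0 255;0 0 0 0 0 0 255;0 0 0 0 0 0 255;0 0 0 0 0 0 255;0 0 0 0 0 0 255;0 0 0 0 0 0 255;0 0 0 0 0 0 255",
  "grip_force": 15
}}

```text
time_s: 14.5
position: [0.4308, -0.0077, 0.0973]
tcp_rot: [-1.923, -2.478, -0.005]
wrist_force: [5.6, 1.2, -1.2]
opening: 0.104
finger_force: 15.0
```

```bash
python3 st.py
python3 - <<'E'
import numpy as np
r,p=np.hypot(.235,.028),np.arctan2(.028,.235)
T=np.linspace(0,.855,25)
T=.855*(1-np.cos(np.pi*np.arange(25)/24))/2
x=.1-r*np.cos(T+p); z=.088+r*np.sin(T+p)
print(np.c_[T[1:],np.diff(x),-np.diff(z)].round(4)); print(x[-1]-x[0],z[-1]-z[0])
E
```

```text
t 14.5 TCP fixture frame [-0.1328 -0.002   0.0973] turn needed (tool) [-0.001 -0.006 -0.003] F [ 5.6  1.2 -1.2] op 0.104 ff 14.998845756053925 j [ 0.68  0.08 -0.77  2.06  0.06  1.02  0.13]
[[ 3.700e-03  1.000e-04 -9.000e-04]
 [ 1.460e-02  3.000e-04 -2.600e-03]
 [ 3.250e-02  6.000e-04 -4.200e-03]
 [ 5.730e-02  1.000e-03 -5.800e-03]
 [ 8.830e-02  1.400e-03 -7.200e-03]
 [ 1.252e-01  1.900e-03 -8.500e-03]
 [ 1.673e-01  2.600e-03 -9.600e-03]
 [ 2.137e-01  3.300e-03 -1.050e-02]
 [ 2.639e-01  4.200e-03 -1.110e-02]
 [ 3.169e-01  5.000e-03 -1.150e-02]
 [ 3.717e-01  5.800e-03 -1.160e-02]
 [ 4.275e-01  6.500e-03 -1.150e-02]
 [ 4.833e-01  7.200e-03 -1.110e-02]
 [ 5.381e-01  7.600e-03 -1.050e-02]
 [ 5.911e-01  7.900e-03 -9.700e-03]
 [ 6.412e-01  8.000e-03 -8.800e-03]
 [ 6.877e-01  7.800e-03 -7.800e-03]
 [ 7.298e-01  7.300e-03 -6.700e-03]
 [ 7.667e-01  6.700e-03 -5.600e-03]
 [ 7.977e-01  5.800e-03 -4.600e-03]
 [ 8.225e-01  4.700e-03 -3.500e-03]
 [ 8.404e-01  3.500e-03 -2.500e-03]
 [ 8.513e-01  2.100e-03 -1.500e-03]
 [ 8.550e-01  7.000e-04 -5.000e-04]]
0.10191663586315047 0.16769828356431415
```

Gripped: about 9–10 mm opening at 15 N. I'll lift along the hinge arc (tool y forward, tool z up), keeping the tool vertical.

{"api": "move_arm", "payload": {
  "moves": "0 0 0 0 0.001 -0.001 255;0 0 0 0 0.0003 -0.0026 255;0 0 0 0 0.0006 -0.0042 255;0 0 0 0 0.001 -0.0058 255;0 0 0 0 0.0014 -0.0072 255;0 0 0 0 0.0019 -0.0085 255;0 0 0 0 0.0026 -0.0096 255;0 0 0 0 0.0033 -0.0105 255"
}}

```text
time_s: 15.5
position: [0.442, -0.0048, 0.1466]
tcp_rot: [-1.922, -2.478, -0.003]
wrist_force: [8.7, 2.6, -5.3]
opening: 0.107
finger_force: 15.0
```

```bash
python3 st.py
```

```text
t 15.5 TCP fixture frame [-0.1212 -0.002   0.1466] turn needed (tool) [-0.002 -0.006 -0.003] F [ 8.7  2.6 -5.3] op 0.107 ff 14.985971620772034 j [ 0.69  0.04 -0.77  1.98  0.02  1.14  0.15]
```

{"api": "move_arm", "payload": {
  "moves": "0 0 0 0 0.0052 -0.0111 255;0 0 0 0 0.005 -0.0115 255;0 0 0 0 0.0058 -0.0116 255;0 0 0 0 0.0065 -0.0115 255;0 0 0 0 0.0072 -0.0111 255;0 0 0 0 0.0076 -0.0105 255;0 0 0 0 0.0079 -0.0097 255;0 0 0 0 0.008 -0.0088 255"
}}

```text
time_s: 16.5
position: [0.4917, 0.008, 0.2324]
tcp_rot: [-1.919, -2.474, 0.004]
wrist_force: [-13.0, 1.2, 9.9]
opening: 0.106
finger_force: 15.0
```

```bash
python3 st.py
```

```text
t 16.5 TCP fixture frame [-0.0699 -0.0021  0.2324] turn needed (tool) [-0.008 -0.007 -0.003] F [-13.    1.2   9.9] op 0.106 ff 14.988518357276917 j [ 0.65  0.1  -0.79  1.75  0.07  1.34  0.1 ]
```

{"api": "move_arm", "payload": {
  "moves": "0 0 0 0 0.0063 -0.0088 255;0 0 0 0 0.0073 -0.0067 255;0 0 0 0 0.0067 -0.0056 255;0 0 0 0 0.0058 -0.0046 255;0 0 0 0 0.0047 -0.0035 255;0 0 0 0 0 0 255"
}}

```text
time_s: 17.25
position: [0.5232, 0.0159, 0.2616]
tcp_rot: [-1.92, -2.477, -0.001]
wrist_force: [-5.8, 2.7, 4.3]
opening: 0.107
finger_force: 15.0
```

```bash
cat > cov.py <<'E'
from st import *; from rig import get_image
import pickle
s=st(); D={n:get_image(n) for n in('scene','top')}; pickle.dump(D,open('dc.pkl','wb'))
g=((s['position']+[0,0,.0187]-Of)@Rf); print('angle from grip',np.arctan2(g[2]-.088,.1-g[0])-np.arctan2(.028,.235),'r',np.hypot(g[2]-.088,.1-g[0]))
for n,c in D.items():
    P=(cloud(c)-Of)@Rf; ok=c['range_z']>0
    for lo,hi in((-.09,-.06),(.06,.09),(.1,.116)):
        r=np.hypot(P[...,2]-.088,.1-P[...,0]); a=np.arctan2(P[...,2]-.088,.1-P[...,0])
        q=P[ok&(P[...,1]>lo)&(P[...,1]<hi)&(r>.05)&(r<.2)&(abs(a-.86)<.25)]
        if len(q)<20: print(n,lo,len(q)); continue
        f=cv2.fitLine(q[:,[0,2]].astype(np.float32),cv2.DIST_HUBER,0,.001,.001).ravel()
        print(n,lo,len(q),'dir',np.arctan(-f[1]/f[0]).round(4),'offset from hinge',((f[2]-.1)*f[1]-(f[3]-.088)*f[0]).round(4))
E
python3 cov.py
```

```text
t 17.25 TCP fixture frame [-0.0374 -0.0024  0.2616] turn needed (tool) [-0.004 -0.007 -0.002] F [-5.8  2.7  4.3] op 0.107 ff 15.007109642028809 j [ 0.6   0.16 -0.79  1.63  0.11  1.4   0.05]
angle from grip 0.8316464518293578 r 0.2363146482428369
scene -0.09 574 dir 0.821 offset from hinge -0.0044
scene 0.06 900 dir 0.8265 offset from hinge -0.0035
scene 0.1 187 dir 0.8413 offset from hinge -0.0089
top -0.09 0
top 0.06 114 dir 0.7929 offset from hinge -0.0066
top 0.1 111 dir 0.8321 offset from hinge -0.0081
```

{"api": "move_arm", "payload": {
  "moves": "0 0 0 0 0.0022 -0.002 255;0 0 0 0 0.0018 -0.0016 255;0 0 0 0 0 0 255;0 0 0 0 0 0 255"
}}

```text
time_s: 17.85
position: [0.527, 0.0168, 0.2645]
tcp_rot: [-1.92, -2.476, -0.001]
wrist_force: [-3.2, 4.5, -0.6]
opening: 0.108
finger_force: 15.0
```

```bash
python3 cov.py
python3 - <<'E'
from h import *; import pickle
c=pickle.load(open('dc.pkl','rb'))['scene']
cv2.imwrite('pics/c1.png',cv2.resize(c['img'][130:260,220:340,::-1],None,fx=6,fy=4.6,interpolation=2))
print((-c['R'].T@c['t']-Of)@Rf)
E
```

```text
t 17.85 TCP fixture frame [-0.0335 -0.0025  0.2645] turn needed (tool) [-0.004 -0.007 -0.002] F [-3.2  4.5 -0.6] op 0.108 ff 14.996811747550964 j [ 0.6   0.17 -0.79  1.62  0.12  1.41  0.04]
angle from grip 0.8522498291735658 r 0.23648171242148572
scene -0.09 573 dir 0.839 offset from hinge -0.0048
scene 0.06 911 dir 0.8419 offset from hinge -0.0042
scene 0.1 189 dir 0.823 offset from hinge -0.0105
top -0.09 0
top 0.06 112 dir 0.8351 offset from hinge -0.004
top 0.1 110 dir 0.8368 offset from hinge -0.008
[0.65107589 0.29434074 0.73530758]
```

View pics/c1.png

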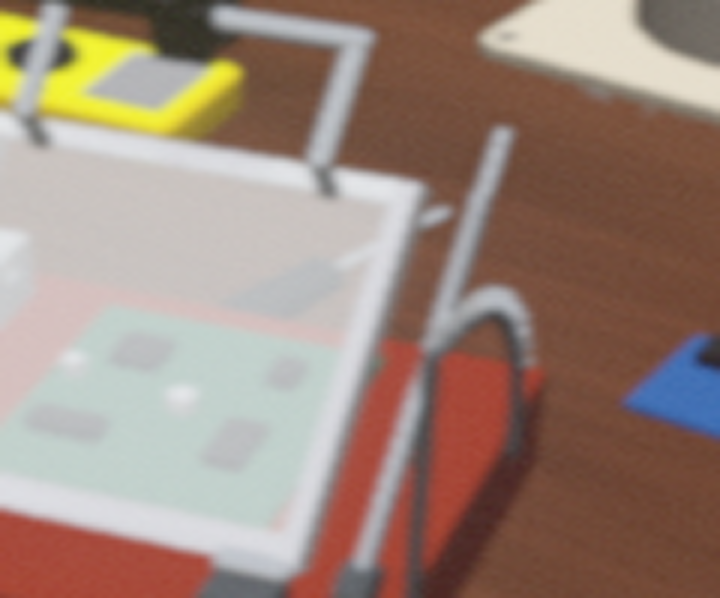

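Both steel edges look parallel here: the rail from (420,190) to (290,560), the pointer from (503,135) to (370,565). Correcting the wrist view for the bar's visible top face puts the pointer at about 0.858. The cover is at 0.852, so I'll nudge it up and cross-check with a wrist image.

{"api": "move_arm", "payload": {
  "moves": "0 0 0 0 0.0012 -0.001 255;0 0 0 0 0 0 255;0 0 0 0 0 0 255"
}}

```text
time_s: 18.32
position: [0.5281, 0.0171, 0.2653]
tcp_rot: [-1.92, -2.476, -0.001]
wrist_force: [-1.7, 4.9, -1.5]
opening: 0.108
finger_force: 15.0
```

```bash
python3 cov.py | head -2
python3 - <<'E'
from h import *; from rig import get_image
import pickle
c=get_image('wrist'); pickle.dump(c,open('w5.pkl','wb')); cv2.imwrite('pics/w5.png',c['img'][:,:,::-1])
P=(cloud(c)-Of)@Rf; ok=c['range_z']>0
r=np.hypot(P[...,2]-.088,.1-P[...,0]); a=np.arctan2(P[...,2]-.088,.1-P[...,0])
for lo,hi in((.06,.09),(.102,.112)):
    m=ok&(P[...,1]>lo)&(P[...,1]<hi)&(r>.06)&(r<.205)&(abs(a-.86)<.25); q=P[m]; print(lo,len(q))
    if len(q)>20:
        f=cv2.fitLine(q[:,[0,2]].astype(np.float32),cv2.DIST_HUBER,0,.001,.001).ravel(); print(np.arctan(-f[1]/f[0]),((f[2]-.1)*f[1]-(f[3]-.088)*f[0]),r[m].min(),r[m].max())
print(proj(c,F([[-.037,.108,.247],[.03,.108,.17],[.03,.085,.17]])))
E
```

```text
t 18.32 TCP fixture frame [-0.0323 -0.0024  0.2653] turn needed (tool) [-0.004 -0.007 -0.002] F [-1.7  4.9 -1.5] op 0.108 ff 14.996800571680069 j [ 0.6   0.18 -0.79  1.61  0.12  1.41  0.04]
angle from grip 0.8584680896401793 r 0.23649463097064732
0.06 3212
0.84275734 -0.0037311055 0.0601476195927161 0.17945850606794475
0.102 1225
0.8104766 -0.010359816 0.06026329550668088 0.20496689435104481
[[246.82502475  38.8876932 ]
 [331.62417266  60.99396663]
 [329.72938314  90.7578181 ]]
```

View pics/w5.png

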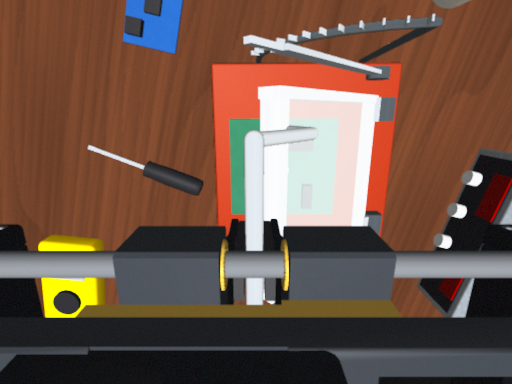

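The wrist view shows the pointer from (250,40) to (385,72) and the +y rail from (265,92) to (378,97). I'll tighten the fits so the plate and the arc don't contaminate them, and use the shut cover in the first scene image as a bias check.

Run:
```python
from h import *; import pickle
d0=pickle.load(open('d0.pkl','rb')); dc=pickle.load(open('dc.pkl','rb'))
V={'scene0':(d0['scene'],0),'top0':(d0['top'],0),'scene':(dc['scene'],.858),'top':(dc['top'],.858),'w5':(pickle.load(open('w5.pkl','rb')),.858),'w4':(pickle.load(open('w4.pkl','rb')),0)}
def fit(c,th,ylo,yhi,plo,phi,rlo,rhi):
    P=(cloud(c)-Of)@Rf; dx,dz=.1-P[...,0],P[...,2]-.088
    s=dx*np.cos(th)+dz*np.sin(th); p=-dx*np.sin(th)+dz*np.cos(th)
    m=(c['range_z']>0)&(P[...,1]>ylo)&(P[...,1]<yhi)&(p>plo)&(p<phi)&(s>rlo)&(s<rhi)
    if m.sum()<15: return m.sum()
    # upper envelope-free robust slope
    f=cv2.fitLine(np.c_[s[m],p[m]].astype(np.float32),cv2.DIST_HUBER,0,.001,.001).ravel()
    k=f[1]/f[0]; return m.sum(),round(th+np.arctan(k),4),'perp at .1: %.4f'%(f[3]+k*(.1-f[2]))
for n,(c,t) in V.items():
    for lo,hi in((.072,.084),(-.084,-.072)): print(n,'rail',lo,fit(c,t,lo,hi,-.004,.010,.06,.165))
    print(n,'pointer top',fit(c,.858,.104,.112,.0035,.012,.03,.205),'all upper',fit(c,.858,.100,.116,-.009,.012,.16,.208))
```

```text
scene0 rail 0.072 (np.int64(149), np.float32(-0.0014), 'perp at .1: 0.0019')
scene0 rail -0.084 (np.int64(132), np.float32(-0.0003), 'perp at .1: 0.0020')
scene0 pointer top (np.int64(157), np.float32(0.8466), 'perp at .1: 0.0072') all upper (np.int64(67), np.float32(0.7689), 'perp at .1: 0.0115')
top0 rail 0.072 (np.int64(214), np.float32(-1e-04), 'perp at .1: 0.0037')
top0 rail -0.084 (np.int64(199), np.float32(0.0109), 'perp at .1: 0.0039')
top0 pointer top (np.int64(77), np.float32(0.8485), 'perp at .1: 0.0067') all upper (np.int64(37), np.float32(0.7612), 'perp at .1: 0.0109')
scene rail 0.072 (np.int64(285), np.float32(0.8477), 'perp at .1: 0.0033')
scene rail -0.084 (np.int64(231), np.float32(0.8526), 'perp at .1: 0.0034')
scene pointer top (np.int64(145), np.float32(0.847), 'perp at .1: 0.0074') all upper (np.int64(66), np.float32(0.7205), 'perp at .1: 0.0153')
top rail 0.072 (np.int64(53), np.float32(0.8522), 'perp at .1: 0.0022')
top rail -0.084 0
top pointer top (np.int64(78), np.float32(0.8454), 'perp at .1: 0.0063') all upper (np.int64(39), np.float32(0.7628), 'perp at .1: 0.0113')
w5 rail 0.072 (np.int64(974), np.float32(0.8466), 'perp at .1: 0.0022')
w5 rail -0.084 0
w5 pointer top (np.int64(622), np.float32(0.85), 'perp at .1: 0.0065') all upper (np.int64(618), np.float32(0.7649), 'perp at .1: 0.0103')
w4 rail 0.072 (np.int64(554), np.float32(0.0012), 'perp at .1: 0.0010')
w4 rail -0.084 (np.int64(381), np.float32(-0.0034), 'perp at .1: 0.0011')
w4 pointer top (np.int64(394), np.float32(0.8508), 'perp at .1: 0.0061') all upper (np.int64(370), np.float32(0.7994), 'perp at .1: 0.0060')
```

With the same fit in each view, rails (0.847–0.853) and pointer (0.845–0.850) agree within about 5 mrad. The pin is in the tray and the grip is steady, so I'm handing in.

```bash
python3 -c "
from rig import ctrl
print(ctrl.hand_in())"
```

```text
the job is handed in; nothing more can be done
None
```

The job is handed in: the locking pin lies in the steel tray, and the gripper is holding the cover at about 0.858 rad, parallel to the pointer arm within about 0.005 rad by the cameras.

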